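# Brush out a scent-tester jar and snap its cap on

### The job

Two scent-tester jars stand on the shop table and one is open: take the bottle brush from its holder, run it up and down twice inside the open jar (each time down close to the bottom and back up to the neck), and hang the brush back in its holder and let go of it. Then take the loose wooden cap by its knob and press it straight down onto the open jar until it clicks and is fully home, without brute force. Do not let go of it: finish while still gripping the knob and bearing down firmly on the seated cap, and leave the other things on the table where they are.

Things in the scene. Friction and masses are not known exactly. Their poses are not given: they have to be found in the camera images.
- tester_jar: The open jar: white stoneware on a wooden foot, fixed, upright; origin on its axis at the table top. Foot 82 mm across, 10 high; body 70 mm across up to 84 mm; shoulder; straight neck 44 mm outside, 37 mm inside, rim 118 mm up; inner floor 17 mm up. A sprung steel snap ring, 51 mm across, lies round the neck 109 mm up. The closed jar looks alike but wears its cap; the two may swap places.
- jar_rim (a point): Centre of the open jar's mouth, in the plane of its rim, 118 mm above the table. The cap meets the snap ring with its origin 8 mm below this point; the push rises to about 9 N, drops suddenly (the click), and the cap comes home lying on the rim, its origin 15.8 mm below this point (102.2 mm above the table); from there it is rigid.
- closed_jar: The neighbouring jar, same size, fixed, its cap on (147 mm high with the knob); a bystander. Origin at the table on its axis.
- cap: The loose wooden snap cap, 70 g, standing skirt down: 60 mm across and 20.8 mm high, open below, 15.8 mm deep inside, with a bead inside its lower edge (opening 48 mm), and on its flat top a round knob 25 mm across and 24 mm high. Origin at the centre of the skirt's lower edge; z up; knob top 44.8 mm above the origin.
- cap_knob (a point): Grip point on the knob's axis, 41.8 mm above the cap's origin, 3 mm below the knob's top: fingertips reaching 19 mm further just clear the flat top of the cap.
- brush: Bottle brush, 90 g, 170 mm long, hanging upright, loose: origin at its lower tip, z up the shaft. Bristle head 22 mm across from 2 to 60 mm, thin steel shaft, drip disc 41 mm across from 100 to 104 mm, round wooden handle 18 mm across from 104 to 170 mm. The disc is wider than the jar's mouth: in the jar the tip can go down to 18 mm above the table, no lower.
- brush_grip (a point): Middle of the brush handle, 138 mm above the tip.
- brush_holder: Tapered white stoneware holder, 110 mm high, fixed, open at the top with a mouth 34 mm inside and 42 mm outside; origin at the table on its axis. The brush hangs in it head down with its drip disc on the rim: brush origin then 10 mm above the holder's origin.
- holder_mouth (a point): Centre of the holder's mouth, 110 mm above the table.
- balm_tin: Bystander: flat round tin, 57 mm across, 20 mm high, loose; origin at its underside.
- soap: Bystander: soap carton 56 x 85 x 30 mm, loose; origin at its underside.
- matchbox: Bystander: large matchbox 36 x 57 x 16 mm, loose; origin at its underside.

How it is judged:
By the outcome, as a careful person would: the job done as asked, in the order asked, and still so for the second after the job is handed in, while the arm keeps its last pose, push and grip.
It also fails if it takes over 67 s, if anything falls off the work surface, if the arm or the gripper's body presses on something with over 40 N, if the wrist force passes 120 N, or if a joint passes its speed limit or range.

### The arm

A 6-joint arm with a two-finger parallel gripper is mounted at the origin on the work surface; the furniture and walls round the work are solid. World frame = base frame: x ahead of the robot, y to its left, z up, the work surface at z = 0. Lengths are in mm, angles in rad, forces in N, time in s.
With the tool pointing down it reaches from about 350 to 875 mm from the base axis. Payload 4.2 kg.
Tool frame: the origin (TCP) lies between the finger pads; the fingertips stand 17 mm ahead of it and the grasp point (between the pads) lies 2 mm behind it; z points along the fingers, y is the line along which they close (so a half turn about z gives the same grasp; the last joint's range is limited). The gripper opens to 85 mm and grips with 20 to 120 N. Pads are 22 mm wide; open, the fingers measure 114 mm over their backs; the gripper's body (76 mm by 85 mm) begins 54 mm behind the grasp point. The pads swing forward as they close: fully open they stand 13 mm farther back than shut.
Start: joints at [1.463, 0.385, 0.008, 0, -1.194, -0.259], TCP at [224.111, 583.415, 223.912] pointing down, gripper open.
Joint ranges: [-3.14, 3.14], [-1.21, 2.06], [-1.07, 1.41], [-3.16, 2.05], [-2.99, -0.16], [-3.1, 3.1]. Speed limits (rad/s): [2.79, 2.79, 3.14, 3.14, 3.14, 3.14].

### API

Orientations are given as a unit quaternion [x, y, z, w].
In Python, from bench import arm gives the robot as it stands.
- The arm moves only by the shell command python3 jog.py 'ROWS' [OPENING]. ROWS is rows parted by semicolons, their numbers by spaces, 1 to 10 of them, each of 6 numbers: dx, dy, dz in mm, then a rotation vector rx, ry, rz in rad; each row is the pose to reach, as a shift and turn from the pose commanded when the command began, along the tool's axes at that moment; what a row does not reach only later rows make up. A row lasts 1/10 s, in which the tool goes at most 50 mm and 0.15 rad, less where a joint would pass 70% of its speed; a pose out of reach is approached as far as the arm can. OPENING is the finger opening in mm, set as the command begins (- or left out keeps the last). The fingers move at their own pace and stop on an object; the grip force is fixed at half the most. Time passes only in rows, so rows that do not move let the fingers close. It prints the time, the measured TCP pose, the force, the opening and the grip force at its end.
- arm.read_state(): the state, without advancing time (a new reading comes with each control period).
- arm.get_image(name): name is "scene" or "top" or "wrist"; returns the picture (420x560x3 uint8, blue, green, red); there is no depth.
- arm.get_calibration(name): a dict with "K" (3x3 intrinsics, pixels), "rvec" (rotation vector, rad) and "tvec" (3), from world to camera coordinates, as OpenCV has them. Camera axes: x right, y down, z forward; pixel columns grow to the right and rows downward; lengths in mm; the calibration is good to about 2 mm. A picture is of the moment at which its call begins: read the wrist's pose just before it. get_calibration takes no time and is no camera call; for the wrist camera it gives the pose at the moment of the call.
- arm.job_done(): hands the job in; it is judged then, once.
The state is a dict: "clock": time; "joints": joint angles; "joint_vel": joint speeds; "joint_efforts": joint torques, N m; "position": TCP position; "ee_rot": TCP orientation; "contact_force": force on the tool from outside, world axes, zero at the start; "wrist_torque": the same for the moment, N m; "gripper_width": finger opening in mm; "grasp_force": force on a finger pad.
Only numpy, scipy, OpenCV 4.12 (cv2) and the standard library are available. Lean on these libraries where they do the work, as an engineer would, in place of code of your own. Each camera call takes 0.05 s, during which the arm holds its last target. There are 200 camera calls.

## Working session

There is one attempt and no reset: what is moved stays moved. The work goes in short steps, Python scripts to look and compute and a shell command to move; the robot and the scene stay as the last step left them, time stands still between calls to the robot, and variables do not carry over. Pictures are saved under pics/ and viewed, at most 10 in all, crops included, and the job is handed in when it is done.

```bash
ls; mkdir -p pics; python3 - <<'E'
from bench import arm
import cv2,numpy as np
s=arm.read_state();print(s)
for n in("scene","top"):
    cv2.imwrite(f"pics/{n}0.png",arm.get_image(n))
    c=arm.get_calibration(n);R=cv2.Rodrigues(np.array(c["rvec"],float))[0];print(n,np.round(c["K"],1).tolist(),(-R.T@np.ravel(c["tvec"])).round(),R.round(2).tolist())
E
```

```text
bench.py
jog.py
pics
{'clock': 0.0, 'joints': array([ 1.46260594e+00,  3.85541800e-01,  6.63673207e-03, -5.12425482e-04,
       -1.19399814e+00, -2.58623918e-01]), 'joint_vel': array([ 4.51145225e-04, -1.54777481e-03,  1.82533306e-03,  1.91415317e-03,
        7.56544434e-06, -1.22562030e-03]), 'joint_efforts': array([ 5.28985347e-04, -3.92287982e+01,  1.88401026e+01,  4.18612048e+00,
       -4.64520621e-03, -9.07719766e-07]), 'position': array([223.9024549 , 582.87685943, 222.83278359]), 'ee_rot': array([ 9.83210185e-01, -1.82473463e-01, -1.58304451e-04,  1.06835525e-03]), 'contact_force': array([-0.24598417, -0.47048909,  1.08325283]), 'wrist_torque': array([ 0.03813093,  0.02603817, -0.00802237]), 'grasp_force': 0.0, 'gripper_width': 85.10911442389276}
scene [[439.7, 0.0, 276.7], [0.0, 439.7, 213.3], [0.0, 0.0, 1.0]] [ 134. -311.  751.] [[0.72, -0.69, -0.02], [-0.51, -0.52, -0.69], [0.47, 0.51, -0.73]]
top [[470.5, 0.0, 273.4], [0.0, 470.5, 213.7], [0.0, 0.0, 1.0]] [ 399.  142. 1192.] [[-0.02, -1.0, -0.0], [-0.99, 0.02, -0.11], [0.11, -0.0, -0.99]]
```

View pics/scene0.png

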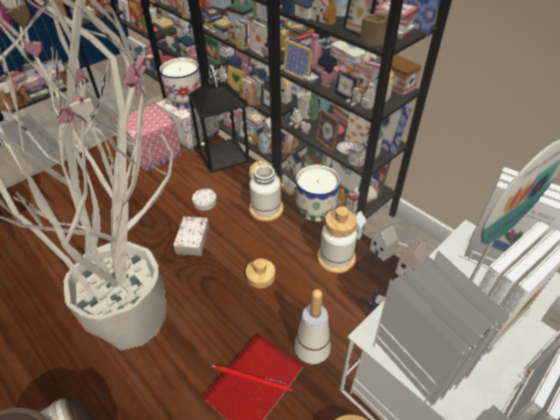

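View pics/top0.png

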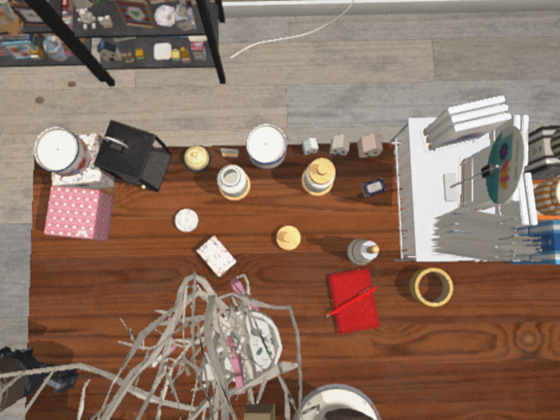

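The scene view shows the open jar (mouth ~265,170), the closed jar (338,240), the cap (260,270) and the brush in its holder (313,325). A tall plant (115,290) may stand in the arm's way. In the top view the open jar is at (232,176), the cap at (288,237) and the brush at (372,249). The plant's branches fill about (180–300, 280–420).

```bash
cat > h.py <<'E'
from bench import arm
import cv2,numpy as np
from scipy.spatial.transform import Rotation as Ro
def cal(n):
    c=arm.get_calibration(n);return np.array(c["K"],float),np.array(c["rvec"],float).ravel(),np.array(c["tvec"],float).ravel()
def ray(n,p,c=None):
    K,r,t=c or cal(n);R=cv2.Rodrigues(r)[0];d=R.T@np.linalg.inv(K)@[p[0],p[1],1.];return -R.T@t,d
def onz(n,p,z,c=None):
    o,d=ray(n,p,c);return o+d*(z-o[2])/d[2]
def proj(n,X):
    K,r,t=cal(n);return cv2.projectPoints(np.array(X,float).reshape(-1,1,3),r,t,K,None)[0].reshape(-1,2).round(1)
def tri(a,pa,b,pb):
    o1,d1=ray(a,pa);o2,d2=ray(b,pb);A=np.c_[d1,-d2];s=np.linalg.lstsq(A,o2-o1,rcond=None)[0];p=o1+d1*s[0];q=o2+d2*s[1];return (p+q)/2,np.linalg.norm(p-q)
def tool(X):
    "offset from present TCP to world point X, in tool axes"
    s=arm.read_state();return Ro.from_quat(s["ee_rot"]).inv().apply(np.array(X)-s["position"]).round(1)
E
python3 - <<'E'
from h import *
for n,p,z in [("scene",(265,171),118),("top",(232,176),118),("top",(319,167),147),("scene",(340,212),147),("scene",(261,264),44.8),("top",(289,235),44.8),("top",(374,249),180),("scene",(317,292),180),("top",(186,220),20),("top",(217,256),30),("top",(375,187),16),("scene",(115,345),0),("top",(265,340),100)]:
    print(n,p,onz(n,p,z).round(1))
print(proj("top",[[0,0,0],[0,0,300],[224,583,224]]),proj("scene",[[0,0,0],[224,583,224],[224,583,400]]))
cv2.imwrite("pics/w0.png",arm.get_image("wrist"))
a=cv2.imread("pics/top0.png")[130:420,130:410];cv2.imwrite("pics/topc.png",cv2.resize(a,None,fx=2,fy=2,interpolation=3))
E
```

```text
scene (265, 171) [609.  238.4 118. ]
top (232, 176) [610.2 234.9 118. ]
top (319, 167) [620.6  35.5 147. ]
scene (340, 212) [607.8  26.8 147. ]
scene (261, 264) [467.7 101.5  44.8]
top (289, 235) [475.  103.9  44.8]
top (374, 249) [431.8 -73.1 180. ]
scene (317, 292) [428.9 -76.7 180. ]
top (186, 220) [520.2 360.   20. ]
top (217, 256) [428.4 282.   30. ]
top (375, 187) [ 593.6 -117.9   16. ]
scene (115, 345) [171.9 180.1   0. ]
top (265, 340) [234.3 166.5 100. ]
[[336.5 431. ]
 [358.6 489.1]
 [ 56.  359.7]] [[ 72.3 504.5]
 [  3.8 140.5]
 [-44.8  57. ]]
```

View pics/topc.png

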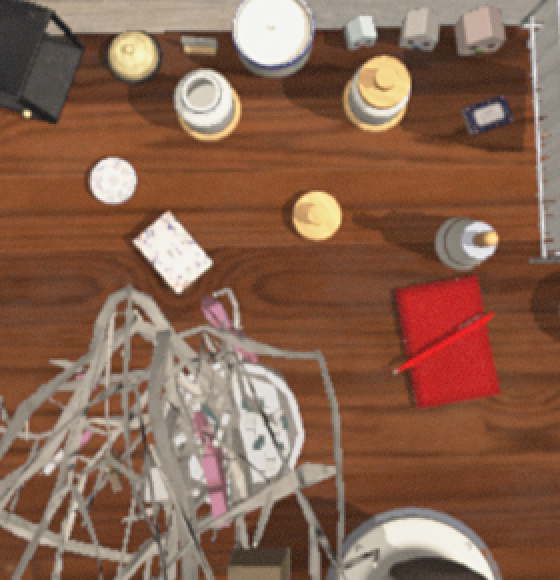

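View pics/w0.png

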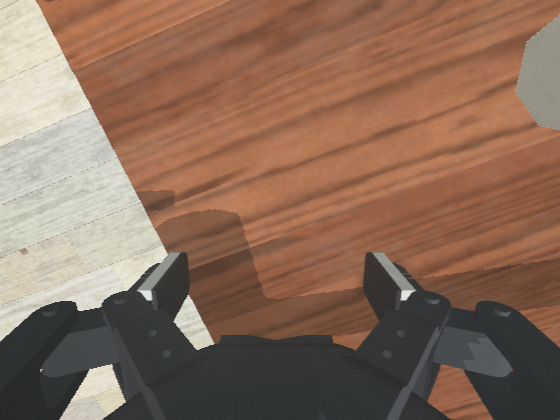

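The top crop shows the plant's pot at about (265,430) in the crop, with branches over its lower left. The wrist view shows a bare table below the gripper and part of the pot at the right edge. I need the plant's extent before I swing past it.

```bash
python3 - <<'E'
from h import *
s=cv2.imread("pics/scene0.png")[0:360,0:240];t=cv2.imread("pics/top0.png")[240:420,0:320]
s=cv2.resize(s,None,fx=1.66,fy=1.66,interpolation=3);t=cv2.resize(t,None,fx=1.25,fy=1.25)
c=np.zeros((600,800,3),np.uint8);c[:s.shape[0],:s.shape[1]]=s[:600];c[:t.shape[0],400:]=t[:,:400]
cv2.imwrite("pics/comp.png",c)
print("pot",tri("top",(257,345),"scene",(115,275)), "potedge in top", onz("top",(280,345),120))
# link points via rough: nothing
E
```

```text
pot (array([229.98707593, 183.87148357, 161.05510626]), np.float64(7.374408952103458)) potedge in top [225.71419651 132.97289798 120.        ]
```

View pics/comp.png

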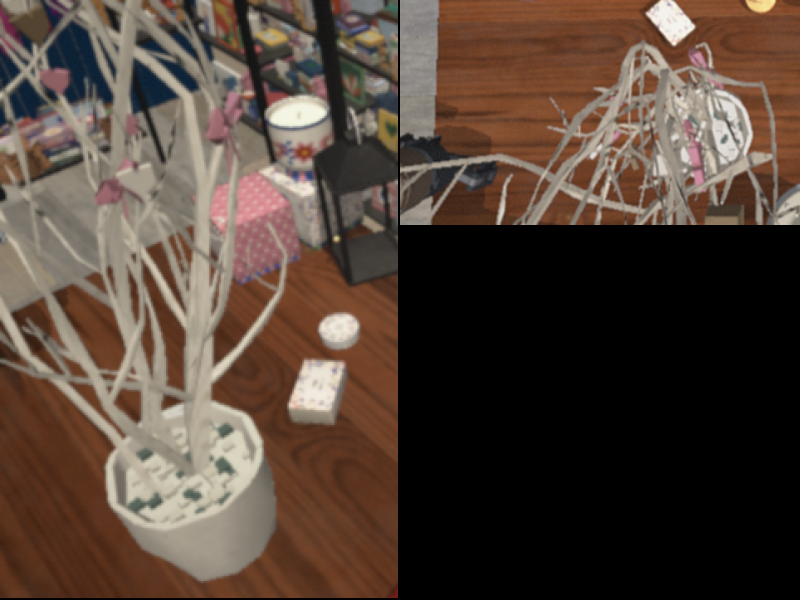

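```bash
python3 - <<'E'
from h import *
for p in [(518,85),(540,128),(548,25)]: print(onz("wrist",p,160).round())
for p in [(66,285),(158,285),(110,248),(125,345)]: print(onz("scene",p,161 if p[1]<340 else 0).round())
print(onz("top",(280,345),161).round(), onz("top",(192,275),500).round(), onz("top",(192,275),650).round(),onz("top",(292,307),500).round(),onz("top",(292,307),650).round(),onz("top",(300,395),600).round())
print(tool([230,400,150]),tool([230,583,150]))
E
```

```text
[253. 396. 160.]
[219. 386. 160.]
[282. 372. 160.]
[160. 224. 161.]
[266. 119. 161.]
[250. 243. 161.]
[185. 167.   0.]
[232. 133. 161.] [390. 262. 500.] [392. 236. 650.] [340. 118. 500.] [353. 123. 650.] [244. 114. 600.]
[ 71.3 168.5  73.3] [ 5.6 -2.3 73. ]
```

The pot is centred near (213,172), about 75 mm in radius and 160 mm high. It stands right where the arm must swing. I'll first touch it gently with a finger to learn whether the plant is solid.

```bash
python3 jog.py '7 19 10 0 0 0;14 38 20 0 0 0;22 57 30 0 0 0;29 75 40 0 0 0;36 94 50 0 0 0;43 112 55 0 0 0;50 131 60 0 0 0;57 149 65 0 0 0;64 167 70 0 0 0;70 181 73 0 0 0' 0; python3 -c "
from h import *
s=arm.read_state();print(s['joints'].round(3),s['joint_efforts'].round(2),s['contact_force'])"
```

```text
clock: 1.15
position: [224.3, 387.8, 150.4]
ee_rot: [0.983, -0.182, -0.0, 0.001]
contact_force: [0.2, -1.1, 0.2]
gripper_width: -0.0
grasp_force: 0.0
[ 1.411  0.158 -0.514 -0.    -0.899 -0.207] [  0.32 -23.83  16.23   3.49  -0.09  -0.05] [ 0.16187477 -1.06385743  0.17683869]
```

```bash
python3 jog.py '3 8 0 0 0 0;6 16 0 0 0 0;9 24 0 0 0 0;12 32 0 0 0 0;15 40 0 0 0 0;18 48 0 0 0 0;21 54 0 0 0 0;23 60 0 0 0 0;25 65 0 0 0 0;27 70 0 0 0 0'; python3 -c "
from h import *
s=arm.read_state();print(s['joints'].round(3),s['joint_efforts'].round(2),s['contact_force'])
cv2.imwrite('pics/w1.png',np.hstack([cv2.resize(arm.get_image('wrist'),(400,300)),cv2.resize(arm.get_image('scene'),(400,300))]))"
```

```text
clock: 2.15
position: [224.7, 314.0, 151.0]
ee_rot: [0.983, -0.182, 0.0, -0.0]
contact_force: [-1.0, -0.2, 0.1]
gripper_width: -0.0
grasp_force: 0.0
[ 1.377  0.047 -0.644  0.    -0.88  -0.172] [ 1.200e-01 -1.789e+01  1.573e+01  3.460e+00 -1.000e-02 -2.000e-02] [-0.97350623 -0.22688163  0.11663734]
```

View pics/w1.png

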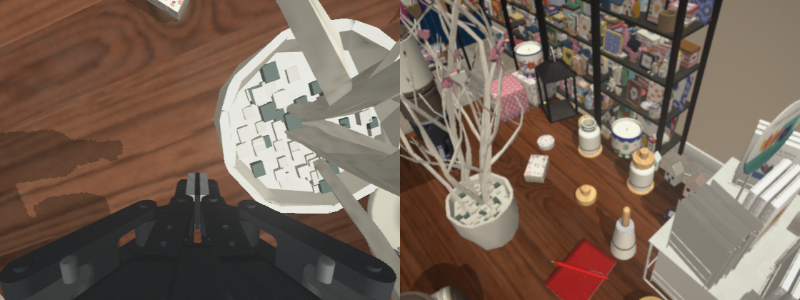

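The wrist view shows the closed fingers (195,190) just left of the pot (rim edge ~225,120), with thick branches at the right. There's no contact yet, so I'll creep on.

```bash
python3 jog.py '2 5 0 0 0 0;4 10 0 0 0 0;6 15 0 0 0 0;8 20 0 0 0 0;9 23 0 0 0 0;10 26 0 0 0 0;11 29 0 0 0 0'|head -4; python3 jog.py '1 3 0 0 0 0;2 5 0 0 0 0;3 8 0 0 0 0;4 11 0 0 0 0' | head -4;  python3 -c "
from h import *
s=arm.read_state();print(s['joint_efforts'].round(2),s['contact_force'])"
```

```text
clock: 2.95
position: [224.5, 283.1, 151.0]
ee_rot: [0.983, -0.182, 0.0, -0.0]
contact_force: [-0.3, 0.1, -1.4]
clock: 3.35
position: [224.3, 271.4, 150.9]
ee_rot: [0.983, -0.182, -0.0, -0.0]
contact_force: [0.1, -0.0, 0.4]
[ 7.000e-02 -1.436e+01  1.571e+01  3.470e+00  0.000e+00 -1.000e-02] [ 0.12562629 -0.02928209  0.37958132]
```

```bash
for i in 1 2 ; do :; done; python3 jog.py '1 3 0 0 0 0;2 6 0 0 0 0;3 9 0 0 0 0;4 11 0 0 0 0;5 14 0 0 0 0'|sed -n 1,4p; python3 jog.py '1 3 0 0 0 0;2 6 0 0 0 0;3 9 0 0 0 0;4 11 0 0 0 0;5 14 0 0 0 0'|sed -n 1,4p; python3 -c "
from h import *
s=arm.read_state();print(s['joint_efforts'].round(2),s['contact_force'])
cv2.imwrite('pics/w2.png',np.hstack([cv2.resize(arm.get_image('wrist'),(400,300)),cv2.resize(arm.get_image('scene'),(400,300))]))"
```

```text
clock: 3.85
position: [224.0, 256.7, 151.0]
ee_rot: [0.983, -0.182, 0.0, -0.0]
contact_force: [-0.4, 0.6, -0.5]
clock: 4.35
position: [223.6, 241.8, 151.0]
ee_rot: [0.983, -0.182, 0.0, -0.0]
contact_force: [0.3, -0.1, -0.2]
[ 8.000e-02 -1.184e+01  1.570e+01  3.470e+00  0.000e+00 -1.000e-02] [ 0.29772648 -0.05316096 -0.20187094]
```

View pics/w2.png

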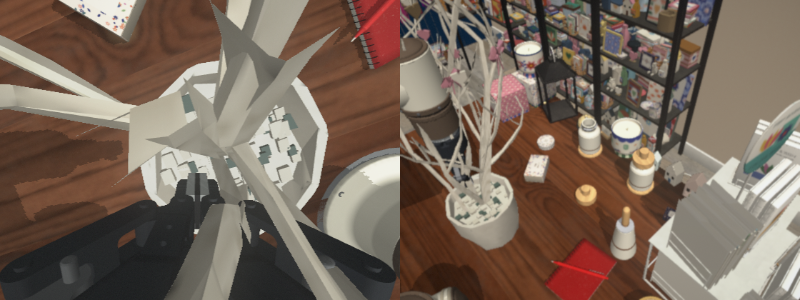

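The branch now passes right through the gripper with zero force, so the plant isn't solid and the direct route is free. Next I'll refine the object positions and plan the moves.

```bash
python3 - <<'E'
from h import *
s=arm.read_state();T=Ro.from_quat(s["ee_rot"]);K,r,t=cal("wrist");R=cv2.Rodrigues(r)[0]
print("cam in tool",T.inv().apply(-R.T@t-s["position"]).round(),T.inv().apply(R[2]).round(3),K[0,0])
print("brush hover",tool([430,-75,290]),s["position"])
# masks in start images
for n in("scene","top"):
    im=cv2.imread(f"pics/{n}0.png");h=cv2.cvtColor(im,cv2.COLOR_BGR2HSV)
    m=cv2.inRange(h,(10,90,150),(28,255,255));k,l,st,ce=cv2.connectedComponentsWithStats(m)
    for i in range(1,k):
        if st[i,4]>40: print(n,st[i],ce[i].round(1))
E
```

```text
cam in tool [  64.   -1. -150.] [-0.259 -0.001  0.966] 291.43357748124964
brush hover [ 306.3  221.3 -139.1] [223.52528253 241.45716563 150.87607827]
scene [154  17  19  10  87] [163.9  21.7]
scene [215  18  16   8  51] [223.6  22.1]
scene [285  37  25  13  43] [296.2  43.7]
scene [250 160  18  17  69] [255.1 166. ]
scene [514 184  16  22  71] [520.8 194.2]
scene [504 196  10  16  72] [508.2 203.7]
scene [249 202  34  19 186] [267.2 214.4]
scene [326 206  30  31 682] [340.9 221.4]
scene [318 253  38  20 221] [336.4 265.3]
scene [246 258  30  30 684] [260.7 272.4]
scene [312 289  11  28 221] [316.8 301.5]
scene [336 415  30   5 110] [350.5 417.5]
top [171  49   9   9  64] [174.9  53.5]
top [185 146  24  23 171] [195.6 157.4]
top [309 158  27  26 535] [321.4 170.4]
top [302 170  49  37 351] [320.3 194.8]
top [219 174  72  27 283] [250.2 192. ]
top [141 196  53  12 311] [168.7 202.2]
top [537 214  23   6 102] [547.4 216.9]
top [276 225  26  26 464] [287.8 237.8]
top [372 245   8   8  47] [375.2 248.7]
top [415 268  39  39 453] [433.9 287. ]
```

```bash
python3 jog.py '20 15 -35 0 0 0;45 33 -70 0 0 0;75 55 -100 0 0 0;110 80 -125 0 0 0;145 105 -139 0 0 0;180 130 -139 0 0 0;215 156 -139 0 0 0;250 181 -139 0 0 0;285 206 -139 0 0 0;306 221 -139 0 0 0' 85; python3 - <<'E'
from h import *
print(proj("wrist",[[430,-75,180],[430,-75,114]]))
c=cal("wrist");im=arm.get_image("wrist");cv2.imwrite("pics/w3.png",im)
h=cv2.cvtColor(im,cv2.COLOR_BGR2HSV);m=cv2.inRange(h,(8,90,120),(28,255,255));k,l,st,ce=cv2.connectedComponentsWithStats(m)
for i in range(1,k):
    if st[i,4]>150: print(st[i],ce[i].round(1),onz("wrist",ce[i],180,c).round(1))
print(arm.read_state()["joints"].round(2))
E
```

```text
clock: 5.45
position: [431.1, -76.6, 289.5]
ee_rot: [0.983, -0.184, -0.0, 0.0]
contact_force: [-0.1, 0.6, -0.3]
gripper_width: 85.0
grasp_force: 0.0
[[275.7 204.7]
 [275.8 190.4]]
[  79   24   69   66 1832] [113.4  55.8] [593.3   2.4 180. ]
[   43    46   280   201 14087] [189.4 145.8] [506.6 -24.  180. ]
[   0  107  141   70 2281] [ 77.2 130.2] [553.4  60.3 180. ]
[ 220  122  115   45 1589] [297. 146.] [ 472.5 -111.5  180. ]
[267 184  17  27 306] [274.8 196.5] [437.5 -77.  180. ]
[ 319  189  168   68 1954] [392. 226.] [ 371.3 -169.1  180. ]
[ 53 204  80  32 553] [ 92.  219.3] [478.9  89.7 180. ]
[ 394  215  137   73 1690] [471.8 244.8] [ 325.4 -235.1  180. ]
[429 223 125  68 481] [512.6 255.7] [ 300.  -269.5  180. ]
[  0 239  35  19 185] [ 16.4 248.7] [479.3 172.4 180. ]
[ 408  241   83   36 1257] [447.7 257.8] [ 320.5 -210.7  180. ]
[185 276  69  27 432] [219.4 289.6] [368.9   9.  180. ]
[ 201  281  161   52 2065] [298.5 306.4] [322.5 -58.  180. ]
[194 293  83  30 377] [239.4 307.8] [342.7  -1.5 180. ]
[ 0.2   0.02 -0.3   0.   -1.26  1.  ]
```

View pics/w3.png

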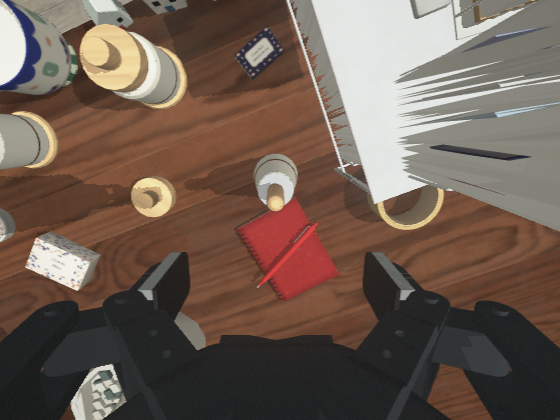

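The wrist view shows the brush handle top at about (275,203), directly under the TCP. The cap is at (153,196), and a white rack's corner is near (345,167). I'll open the fingers only partly and check how close the rack is.

```bash
python3 - <<'E'
from h import *
print("rack",tri("top",(399,260),"wrist",(342,167)))
print("handle",tri("top",(375.2,248.7),"wrist",(275,203)),tri("scene",(316.8,292),"wrist",(275,203)))
print("cap knob top",onz("wrist",(149,190),44.8))
print(tool([431,-76,146]))
E
python3 jog.py '0 0 20 0 0 0;0 0 40 0 0 0;0 0 60 0 0 0' 45
```

```text
rack (array([ 408.25614227, -172.50522966,    4.77023404]), np.float64(1.2762134795254214))
handle (array([432.55850502, -76.17048259, 177.68255153]), np.float64(0.17375489919528578)) (array([431.60848122, -75.11224828, 174.73262577]), np.float64(1.5861328806820625))
cap knob top [482.26164613  91.12593913  44.8       ]
[ -2.   -1.4 143.2]
clock: 5.8
position: [430.0, -74.3, 229.1]
ee_rot: [0.983, -0.183, -0.0, -0.0]
contact_force: [0.3, -0.1, 0.6]
gripper_width: 45.3
grasp_force: 0.0
```

```bash
python3 jog.py '2 1 25 0 0 0;2 1 45 0 0 0;2 1 65 0 0 0;2 1 78 0 0 0;2 1 83 0 0 0;2 1 83 0 0 0' ; python3 jog.py '0 0 0 0 0 0;0 0 0 0 0 0;0 0 0 0 0 0;0 0 0 0 0 0;0 0 0 0 0 0' 0
```

```text
clock: 6.4
position: [431.3, -75.8, 146.4]
ee_rot: [0.983, -0.182, -0.001, 0.0]
contact_force: [-0.3, -0.2, 0.5]
gripper_width: 45.2
grasp_force: 0.0
clock: 6.9
position: [432.2, -75.9, 147.9]
ee_rot: [0.983, -0.182, 0.001, -0.0]
contact_force: [-0.9, 0.5, 6.5]
gripper_width: 15.7
grasp_force: 58.7
```

```bash
python3 jog.py '0 0 -8 0 0 0;0 0 -20 0 0 0;0 0 -40 0 0 0;0 0 -60 0 0 0;0 0 -80 0 0 0;0 0 -100 0 0 0;0 0 -120 0 0 0;0 0 -138 0 0 0;0 0 -138 0 0 0'; python3 - <<'E'
from h import *
X=[530,150,286];print(tool(X))
E
```

```text
clock: 7.8
position: [432.6, -75.7, 287.2]
ee_rot: [0.983, -0.182, 0.002, -0.001]
contact_force: [0.5, -0.2, -0.5]
gripper_width: 15.7
grasp_force: 58.5
[  10.  -245.6    1.8]
```

```bash
python3 jog.py '0 -25 0 0 0 0;2 -60 0 0 0 0;4 -100 0 0 0 0;6 -140 0 0 0 0;8 -180 0 0 0 0;10 -215 0 0 0 0;10 -240 0 0 0 0;10 -246 0 0 0 0;10 -246 0 0 0 0'; python3 - <<'E'
from h import *
print(proj("wrist",[[610,236.5,118],[475,103,44.8],[432,-76,110]]),arm.read_state()["position"])
im=arm.get_image("wrist");cv2.imwrite("pics/w4.png",im)
E
```

```text
clock: 8.7
position: [528.5, 150.7, 283.2]
ee_rot: [0.983, -0.182, -0.001, 0.001]
contact_force: [0.0, -0.1, -0.3]
gripper_width: 16.4
grasp_force: 58.7
[[173.4 148.7]
 [322.6 203.2]
 [492.9 196.6]] [528.48774235 150.67428185 283.17630788]
```

View pics/w4.png

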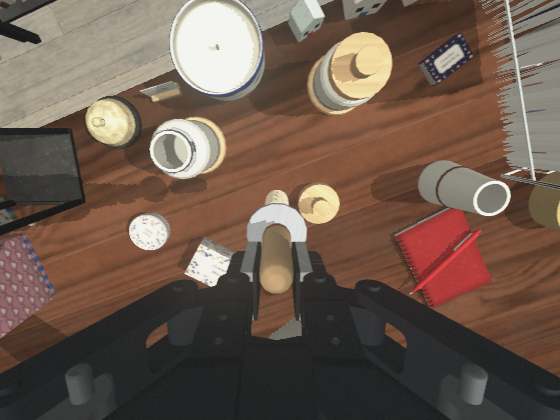

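The wrist view shows the brush held upright, with its head end at (278,198). The jar mouth is at (172,151), the holder mouth at (491,197) and the cap's knob near (317,203).

```bash
python3 - <<'E'
from h import *
im=cv2.imread("pics/w4.png")
g=cv2.cvtColor(im,cv2.COLOR_BGR2GRAY)
def ell(cx,cy,w):
    sub=g[cy-w:cy+w,cx-w:cx+w];t,m=cv2.threshold(sub,0,255,cv2.THRESH_OTSU)
    for inv in (m,255-m):
        for c in cv2.findContours(inv,cv2.RETR_LIST,cv2.CHAIN_APPROX_NONE)[0]:
            if len(c)>30:
                e=cv2.fitEllipse(c);print((e[0][0]+cx-w,e[0][1]+cy-w),np.round(e[1],1))
ell(172,151,26); print("holder");ell(491,197,24)
s=arm.read_state();print(proj("wrist",s["position"]-[0,0,136]))
for p,z in[((172,151),118),((491,197),110),((317,203),44.8)]: print(onz("wrist",p,z).round(1))
print(tri("wrist",(172,151),"top",(232,176)),tri("wrist",(172,151),"scene",(265,171)))
h=cv2.cvtColor(im,cv2.COLOR_BGR2HSV);m=cv2.inRange(h,(10,70,140),(28,255,255))[175:235,290:350]
c=max(cv2.findContours(m,cv2.RETR_EXTERNAL,cv2.CHAIN_APPROX_NONE)[0],key=cv2.contourArea);e=cv2.fitEllipse(c);print("cap",e, onz("wrist",np.add(e[0],(290,175)),20.8).round(1))
E
```

```text
(169.34065628051758, 151.3591251373291) [20.9 40.4]
(164.33355522155762, 152.48404693603516) [45.8 58.1]
(176.41448402404785, 148.8653392791748) [50.6 55.4]
(169.2638759613037, 151.40518951416016) [19.8 37.5]
(168.46535873413086, 151.69125366210938) [43.5 48.6]
(161.64070892333984, 149.79207038879395) [34.6 57.2]
holder
(491.4561309814453, 197.9598903656006) [27.3 33.3]
(491.24157524108887, 197.93475914001465) [31.9 39. ]
(491.4541893005371, 197.95839881896973) [25.5 31.5]
(491.24094009399414, 197.92871856689453) [33.7 40.8]
(490.4264488220215, 196.60383796691895) [55.2 55.7]
[[276.6 196.5]]
[608.4 238.4 118. ]
[431.9 -74.9 110. ]
[477.9 109.4  44.8]
(array([607.57812086, 233.76083671, 131.15666179]), np.float64(0.0040025722948391785)) (array([608.45071497, 237.97821721, 118.66889595]), np.float64(0.38463057336198125))
cap ((28.91631507873535, 27.982282638549805), (39.7694206237793, 42.11965560913086), 35.402557373046875) [470.1 105.7  20.8]
```

```bash
python3 jog.py '10 -25 0 0 0 0;24 -60 0 0 0 0;38 -95 0 0 0 0;44 -110 0 0 0 0;44 -110 0 0 0 0;44 -110 0 0 0 0;44 -110 0 0 0 0'; python3 -c "
from h import *
print(tool([609,237.3,283]),tool([609,237.3,200]))
cv2.imwrite('pics/w5.png',arm.get_image('wrist'));print(proj('wrist',[609,237.3,118]))"
```

```text
clock: 9.45
position: [608.9, 235.7, 285.4]
ee_rot: [0.983, -0.183, -0.0, 0.0]
contact_force: [-0.2, -0.1, -0.3]
gripper_width: 15.7
grasp_force: 58.8
[-0.5 -1.5  2.4] [-0.5 -1.5 85.4]
[[275.7 190.9]]
```

View pics/w5.png

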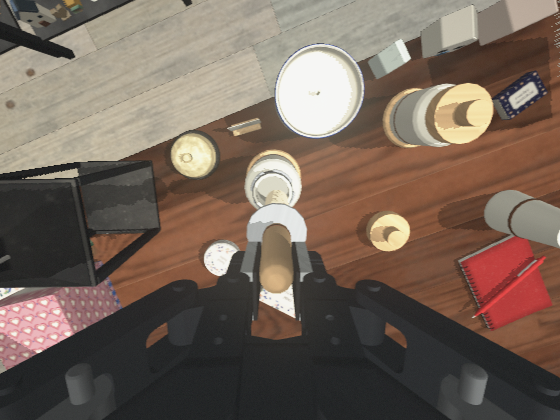

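The mouth centre is at (274,189) and the brush head enters along (276,197), so they line up within about 2 mm. I'll shift −2 in tool y and stroke.

```bash
python3 jog.py '0 -2 8 0 0 0;0 -2 20 0 0 0;0 -2 30 0 0 0;0 -2 42 0 0 0;0 -2 54 0 0 0'; python3 jog.py '0 0 15 0 0 0;0 0 30 0 0 0;0 0 45 0 0 0;0 0 57 0 0 0;0 0 65 0 0 0;0 0 70 0 0 0;0 0 70 0 0 0'
```

```text
clock: 10.0
position: [610.0, 238.9, 229.4]
ee_rot: [0.983, -0.182, -0.0, 0.0]
contact_force: [0.5, -0.2, -0.7]
gripper_width: 16.0
grasp_force: 58.8
clock: 10.7
position: [610.1, 238.9, 160.2]
ee_rot: [0.983, -0.182, -0.0, 0.0]
contact_force: [0.4, -0.1, -0.7]
gripper_width: 16.0
grasp_force: 58.8
```

```bash
python3 jog.py '0 0 1 0 0 0;0 0 1 0 0 0;0 0 -15 0 0 0;0 0 -30 0 0 0;0 0 -45 0 0 0;0 0 -60 0 0 0;0 0 -74 0 0 0;0 0 -82 0 0 0;0 0 -82 0 0 0'|sed -n 2,4p;  python3 jog.py '0 0 15 0 0 0;0 0 30 0 0 0;0 0 45 0 0 0;0 0 60 0 0 0;0 0 74 0 0 0;0 0 80 0 0 0;0 0 83 0 0 0;0 0 83 0 0 0;0 0 83 0 0 0'|sed -n 2,4p; python3 jog.py '0 0 -15 0 0 0;0 0 -30 0 0 0;0 0 -45 0 0 0;0 0 -60 0 0 0;0 0 -74 0 0 0;0 0 -83 0 0 0;0 0 -83 0 0 0'|sed -n 2,7p
```

```text
position: [610.9, 239.4, 244.8]
ee_rot: [0.983, -0.182, 0.001, -0.001]
contact_force: [0.5, -0.1, -0.9]
position: [610.7, 239.2, 160.7]
ee_rot: [0.983, -0.182, 0.001, -0.0]
contact_force: [-0.3, 0.3, -1.0]
position: [611.1, 239.4, 245.2]
ee_rot: [0.983, -0.182, 0.002, -0.001]
contact_force: [0.4, 0.8, -2.2]
gripper_width: 15.5
grasp_force: 58.8
```

```bash
python3 jog.py '0 0 -20 0 0 0;0 0 -38 0 0 0;0 0 -42 0 0 0' | sed -n 2,4p; python3 -c "
from h import *
print(tool([432.2,-75.9,286]))"
```

```text
position: [611.0, 239.3, 286.8]
ee_rot: [0.983, -0.182, 0.001, -0.001]
contact_force: [0.6, -1.1, -0.0]
[-5.390e+01  3.584e+02 -3.000e-01]
```

```bash
python3 jog.py '-4 25 0 0 0 0;-10 65 0 0 0 0;-17 110 0 0 0 0;-24 155 0 0 0 0;-31 200 0 0 0 0;-37 245 0 0 0 0;-44 290 0 0 0 0;-50 330 0 0 0 0;-53 352 0 0 0 0;-54 358 0 0 0 0'|sed -n 2,4p;python3 jog.py '0 0 0 0 0 0;0 0 0 0 0 0;0 0 0 0 0 0'; python3 -c "
from h import *
print(tool([432.2,-75.9,149]))
im=arm.get_image('wrist');cv2.imwrite('pics/w6.png',im);print(proj('wrist',[432,-75.5,110]))"
```

```text
position: [429.6, -77.3, 284.3]
ee_rot: [0.983, -0.184, -0.001, -0.0]
contact_force: [1.0, 1.1, -0.8]
clock: 14.8
position: [432.0, -75.0, 284.5]
ee_rot: [0.983, -0.182, -0.0, 0.0]
contact_force: [-1.4, -0.2, -1.6]
gripper_width: 15.7
grasp_force: 58.8
[  0.5   0.8 135.5]
[[277.2 189. ]]
```

```bash
python3 jog.py '0 1 15 0 0 0;0 1 30 0 0 0;0 1 45 0 0 0;0 1 60 0 0 0;0 1 75 0 0 0;0 1 90 0 0 0;0 1 105 0 0 0;0 1 117 0 0 0;0 1 127 0 0 0;0 1 131 0 0 0'|sed -n 2,4p;python3 jog.py '0 0 2 0 0 0;0 0 3 0 0 0;0 0 4 0 0 0;0 0 4 0 0 0'
```

```text
position: [430.9, -76.4, 152.9]
ee_rot: [0.983, -0.182, -0.001, 0.0]
contact_force: [-0.4, -0.0, -0.9]
clock: 16.25
position: [431.3, -76.7, 150.2]
ee_rot: [0.983, -0.182, 0.0, -0.0]
contact_force: [-0.7, -0.7, -0.8]
gripper_width: 16.0
grasp_force: 58.8
```

```bash
python3 jog.py '0 0 1 0 0 0;0 0 2 0 0 0;0 0 2 0 0 0'|sed -n 2,4p; python3 jog.py '0 0 0 0 0 0;0 0 0 0 0 0;0 0 0 0 0 0' 45
```

```text
position: [431.2, -76.8, 148.0]
ee_rot: [0.983, -0.182, 0.0, -0.0]
contact_force: [-0.2, -0.6, -0.6]
clock: 16.85
position: [431.3, -76.7, 148.1]
ee_rot: [0.983, -0.182, 0.0, -0.0]
contact_force: [-0.1, 0.2, -0.0]
gripper_width: 45.0
grasp_force: 0.0
```

```bash
python3 jog.py '0 0 -15 0 0 0;0 0 -40 0 0 0;0 0 -70 0 0 0;0 0 -95 0 0 0;0 0 -100 0 0 0' |sed -n 1,4p; python3 - <<'E'
from h import *
print(tool([472,104,200]))
im=arm.get_image('top');h=cv2.cvtColor(im,cv2.COLOR_BGR2HSV);
m=cv2.inRange(h,(10,90,130),(28,255,255));k,l,st,ce=cv2.connectedComponentsWithStats(m)
for i in range(1,k):
    if st[i,4]>30 and 220<ce[i][1]<270 : print(st[i],ce[i].round(1))
im=arm.get_image('scene');h=cv2.cvtColor(im,cv2.COLOR_BGR2HSV);
m=cv2.inRange(h,(10,90,130),(28,255,255));k,l,st,ce=cv2.connectedComponentsWithStats(m)
for i in range(1,k):
    if st[i,4]>30 and 250<ce[i][1]<320 : print('s',st[i],ce[i].round(1))
E
```

```text
clock: 17.35
position: [432.9, -76.7, 251.1]
ee_rot: [0.983, -0.182, 0.003, -0.001]
contact_force: [-0.7, 0.1, 0.9]
[ -28.5 -182.6   51.4]
[218 237  55  17 530] [246.  244.6]
[156 238  45   9 234] [177.  242.1]
[ 32 240  84  10 392] [ 76.8 244.3]
[155 249  38   6 166] [173.2 251.9]
[ 73 250  42   7 138] [ 96.4 253.4]
s [312 250  11  24  92] [318.  262.8]
s [245 258  31  31 742] [260.6 272.9]
s [338 260  18  13  79] [346.3 267.5]
s [311 285  21  33 326] [317.2 301. ]
s [333 286  13  15  37] [337.8 292.5]
s [517 294  20  22  40] [527.8 303.4]
s [352 306  14  17  43] [358.  312.4]
```

Brush handle in the scene view is at (317,301), the same as at the start, so the brush hangs properly. On to the cap.

```bash
python3 jog.py '-4 -25 0 0 0 0;-10 -65 0 0 0 0;-17 -105 5 0 0 0;-23 -145 20 0 0 0;-27 -172 36 0 0 0;-28 -182 48 0 0 0;-28 -183 51 0 0 0;-28 -183 51 0 0 0;-28 -183 51 0 0 0;-28 -183 51 0 0 0' 50 |sed -n 1,6p; python3 - <<'E'
from h import *
c=cal("wrist");s=arm.read_state();im=arm.get_image('wrist');cv2.imwrite("pics/w7.png",im)
print(s["position"],proj("wrist",[[472,104,44.8],[472,104,20.8],[472,104,0]]))
h=cv2.cvtColor(im,cv2.COLOR_BGR2HSV);g=h[:,:,2]
for lo in (80,110):
    m=cv2.inRange(h,(10,lo,120),(28,255,255));m[:100]=0;k,l,st,ce=cv2.connectedComponentsWithStats(m)
    for i in range(1,k):
        if st[i,4]>800 and 200<ce[i][0]<350:
            cc=max(cv2.findContours((l==i).astype(np.uint8),0,1)[0],key=cv2.contourArea);hull=cv2.convexHull(cc)
            print(lo,st[i],ce[i].round(1),cv2.fitEllipse(hull))
gr=cv2.GaussianBlur(cv2.cvtColor(im,cv2.COLOR_BGR2GRAY),(5,5),0)
print(cv2.HoughCircles(gr[120:330,180:380],cv2.HOUGH_GRADIENT,1.0,10,param1=80,param2=15,minRadius=12,maxRadius=45))
E
```

```text
clock: 18.45
position: [470.8, 103.3, 197.7]
ee_rot: [0.983, -0.183, 0.001, -0.0]
contact_force: [0.2, -0.4, 0.0]
gripper_width: 50.1
grasp_force: 0.0
[470.8226735  103.30381815 197.68354466] [[276.1 192.5]
 [276.1 188.2]
 [276.1 184.9]]
80 [    0   100   530   179 32662] [239.9 160.5] ((223.41041564941406, 162.75625610351562), (161.07498168945312, 661.0957641601562), 75.27796936035156)
80 [ 217  290  113   39 1129] [278.5 308.4] ((278.5239562988281, 309.1923522949219), (19.595048904418945, 129.26502990722656), 74.9806137084961)
110 [    0   100   530   179 25005] [266.2 150. ] ((306.94915771484375, 124.80668640136719), (161.61422729492188, 731.5750122070312), 70.44818878173828)
110 [ 138  196  140   59 3438] [205.1 225.9] ((210.15272521972656, 224.4256591796875), (36.119422912597656, 253.74896240234375), 70.50597381591797)
110 [ 217  290  113   39 1129] [278.5 308.4] ((278.5239562988281, 309.1923522949219), (19.595048904418945, 129.26502990722656), 74.9806137084961)
[[[ 94.5  71.5  25.2]
  [ 77.5  71.5  19.4]
  [ 98.5  81.5  17.2]
  [ 32.5 154.5  15.6]
  [185.5 129.5  30.8]
  [ 88.5  63.5  16. ]]]
```

```bash
python3 - <<'E'
from h import *
im=cv2.imread("pics/w7.png");h=cv2.cvtColor(im,cv2.COLOR_BGR2HSV)
for n,v in [("cap hsv",h[192,277]),("table",h[225,205])]: print(n,v)
for v in (150,170,190,205):
    m=cv2.inRange(h,(8,40,v),(32,255,255))[140:250,215:340]
    for cc in cv2.findContours(m,0,1)[0]:
        if cv2.contourArea(cc)>100:
            e=cv2.fitEllipse(cv2.convexHull(cc));p=np.add(e[0],(215,140));print(v,p.round(1),np.round(e[1],1),[onz("wrist",p,z).round(1).tolist()[:2] for z in(20.8,44.8)])
# radial profile
print(h[192,235:320:3,2]);print(h[150:230:3,276,2])
E
```

```text
cap hsv [ 23  71 245]
table [ 11 128 135]
150 [274.8 191. ] [52.2 52.9] [[469.6, 106.5], [474.1, 104.6]]
170 [274.6 191.1] [50.9 52.4] [[469.5, 106.8], [474.0, 104.9]]
190 [274.5 191.1] [50.6 52.1] [[469.5, 107.0], [474.0, 105.1]]
205 [274.5 191.1] [50.5 51.7] [[469.6, 107.0], [474.1, 105.0]]
[121  90  91  92  95 226 199 203 205 208 241 243 243 244 245 245 245 238
 244 245 245 245 151 128 127 131 137 137 132]
[132 130 131 134 139 151 245 245 245 245 245 149 244 245 245 243 243 240
 239 239 241 239 236 107 118 113 112]
```

```bash
python3 - <<'E'
from h import *
for p in [(275.3,195),(275.3,193)]: print(onz("wrist",p,44.8).round(1))
for n,p in [("top",(287.8,237.8)),("scene",(260.6,272.7))]: print(n,onz(n,p,22).round(1))
print(tool([470.3,105.2,43.8]),tool([470.3,105.2,0]))
E
```

```text
[469.8 105.7  44.8]
[471.8 105.   44.8]
top [469.6 106.3  22. ]
scene [463.2  99.2  22. ]
[ -1.3  -1.3 153.9] [ -1.3  -1.2 197.7]
```

```bash
python3 jog.py '-2 -2 25 0 0 0;-2 -2 55 0 0 0;-2 -2 85 0 0 0;-2 -2 110 0 0 0;-2 -2 130 0 0 0;-2 -2 145 0 0 0;-2 -2 153 0 0 0;-2 -2 156 0 0 0;-2 -2 156 0 0 0;-2 -2 156 0 0 0'|sed -n 1,6p; python3 -c "
from h import *
print(tool([470,105.8,41]))"
```

```text
clock: 19.5
position: [470.1, 107.0, 41.7]
ee_rot: [0.983, -0.182, 0.001, -0.001]
contact_force: [-0.5, -0.6, 0.6]
gripper_width: 50.2
grasp_force: 0.0
[0.3 1.1 0.7]
```

```bash
python3 jog.py '0 1 1 0 0 0;0 1 1 0 0 0;0 1 1 0 0 0;0 1 1 0 0 0;0 1 1 0 0 0;0 1 1 0 0 0;0 1 1 0 0 0;0 1 1 0 0 0' 0; python3 jog.py '0 0 -5 0 0 0;0 0 -15 0 0 0;0 0 -40 0 0 0;0 0 -70 0 0 0;0 0 -100 0 0 0;0 0 -130 0 0 0;0 0 -155 0 0 0;0 0 -160 0 0 0;0 0 -160 0 0 0'
```

```text
clock: 20.3
position: [469.1, 105.8, 39.9]
ee_rot: [0.983, -0.182, -0.0, 0.0]
contact_force: [-0.2, 0.8, -0.2]
gripper_width: -0.1
grasp_force: 0.0
clock: 21.2
position: [469.3, 106.0, 201.2]
ee_rot: [0.983, -0.182, 0.001, -0.001]
contact_force: [-0.3, 0.1, -0.2]
gripper_width: 0.0
grasp_force: 0.0
```

```bash
python3 jog.py '0 0 0 0 0 0' 50|head -2; python3 - <<'E'
from h import *
for n in("scene","top","wrist"):
    im=arm.get_image(n);cv2.imwrite(f"pics/{n}8.png",im);h=cv2.cvtColor(im,cv2.COLOR_BGR2HSV)
    m=cv2.inRange(h,(8,40,170),(32,255,255));k,l,st,ce=cv2.connectedComponentsWithStats(m)
    for i in range(1,k):
        if 300<st[i,4]<6000: print(n,st[i],ce[i].round(1),onz(n,ce[i],22).round(0))
print(arm.read_state()["position"],proj("wrist",[470,105.8,44.8]))
a=cv2.imread("pics/scene0.png");b=cv2.imread("pics/scene8.png")
print(np.abs(a[250:295,240:285].astype(int)-b[250:295,240:285]).mean())
E
```

```text
clock: 21.3
position: [468.3, 105.5, 199.1]
scene [113 153  19  56 389] [120.5 180.4] [404. 550.  22.]
scene [326 206  31  32 705] [341.4 222. ] [685.  74.  22.]
scene [246 258  29  30 628] [260.8 272.3] [464. 100.  22.]
top [  0  67  75  23 859] [38.8 78.6] [897. 740.  22.]
top [ 76 108 169  14 813] [161.  114.6] [793. 423.  22.]
top [ 149  118  102   51 1865] [202.9 140.5] [723. 316.  22.]
top [   0  134   39   67 1244] [ 16.7 165.9] [667. 788.  22.]
top [308 158  27  27 553] [321.5 170.8] [637.  17.  22.]
top [415 268  38  39 402] [433.4 286.8] [ 341. -249.   22.]
wrist [ 268    0   75   24 1240] [304.7   9.1] [625.  15.  22.]
wrist [257  19  76  53 630] [294.7  54.5] [591.  38.  22.]
wrist [  0  52  30  29 475] [12.5 66.5] [685. 312.  22.]
wrist [107  75  49  75 859] [139.2 112.2] [598. 212.  22.]
wrist [  0  79  15  30 319] [ 5.5 93.6] [665. 334.  22.]
wrist [ 249  163   53   51 2082] [275.1 187.9] [470. 107.  22.]
[468.47413798 105.44920163 198.67797758] [[275.7 191.5]]
2.7017283950617283
```

The fingers shut to 0, so the grasp missed the knob, and the cap hasn't moved. I'll check how well the cap estimate holds from a second, closer wrist view.

```bash
python3 jog.py '0 0 25 0 0 0;0 0 50 0 0 0;0 0 75 0 0 0;0 0 95 0 0 0;0 0 105 0 0 0;0 0 105 0 0 0;0 0 105 0 0 0'|sed -n 1,6p; python3 - <<'E'
from h import *
s=arm.read_state();im=arm.get_image('wrist');cv2.imwrite("pics/w9.png",im);h=cv2.cvtColor(im,cv2.COLOR_BGR2HSV)
print(s["position"],"pred knob/captop/bottom",proj("wrist",[[470,106,44.8],[470,106,20.8],[470,106,0]]).tolist())
P=s["position"];print("tcp, tip",proj("wrist",[P,P-[0,0,17]]).tolist())
for v in (150,190):
    m=cv2.inRange(h,(8,40,v),(32,255,255));m[:100]=0;k,l,st,ce=cv2.connectedComponentsWithStats(m)
    for i in range(1,k):
        if st[i,4]>800 and 150<ce[i][0]<400: print(v,st[i],ce[i].round(1))
print("row profile",h[200:300:5,276,2],"cols at 225:",h[225,200:350:5,2])
# two-view triangulation using both wrist images is left to z sensitivity
E
```

```text
clock: 22.15
position: [469.6, 106.0, 95.3]
ee_rot: [0.983, -0.182, 0.0, -0.0]
contact_force: [0.7, -0.4, 0.2]
gripper_width: 49.4
grasp_force: 0.0
[469.60157494 105.96432274  95.26232081] pred knob/captop/bottom [[277.3, 222.4], [277.2, 213.3], [277.2, 206.8]]
tcp, tip [[277.8, 250.5], [277.7, 239.5]]
150 [    0   100   560   194 45246] [260.5 166.6]
190 [ 239  168   96   88 1902] [270.4 215.9]
row profile [247 192 247 247 247 247 247 247 247 247 154 165 154 155 150 148 152 131
 144 146] cols at 225: [112 117 122 127 134 181 140 147 145 234 237 239 247 247 247 247 247 247
 247 247 247 247 247 184 184 180 180 183 195 141]
```

The close view agrees with the estimate: knob centre at (470,106), with its far edge on row 205 as predicted. I'll retry, watching the fingers step by step.

```bash
python3 jog.py '0 0 25 0 0 0;0 0 42 0 0 0;0 0 52 0 0 0;0 0 55 0 0 0;0 0 55 0 0 0;0 0 55 0 0 0'|sed -n 1,6p; for o in 1; do python3 -c "
from h import *
im=arm.get_image('wrist');cv2.imwrite('pics/w10.png',im);P=arm.read_state()['position'];print(P,proj('wrist',[P,P-[0,0,17],[470,106,44.8]]).tolist())"; done; python3 jog.py '0 0 0 0 0 0;0 0 0 0 0 0' 15|sed -n 2,6p; python3 jog.py '0 0 0 0 0 0;0 0 0 0 0 0' 15 |sed -n 2,6p;python3 jog.py '0 0 0 0 0 0;0 0 0 0 0 0;0 0 0 0 0 0' |sed -n 2,6p
```

```text
clock: 22.8
position: [469.8, 106.2, 40.8]
ee_rot: [0.983, -0.182, 0.001, -0.001]
contact_force: [1.0, 0.0, 0.8]
gripper_width: 49.5
grasp_force: 0.0
[469.78879392 106.16242471  40.79975993] [[277.4, 250.6], [277.3, 239.5], [277.5, 253.1]]
position: [469.4, 105.9, 40.4]
ee_rot: [0.983, -0.182, 0.0, -0.0]
contact_force: [-0.4, -0.3, -0.2]
gripper_width: 22.1
grasp_force: 0.0
position: [469.1, 105.8, 40.0]
ee_rot: [0.983, -0.182, 0.0, -0.0]
contact_force: [0.8, 0.3, -0.0]
gripper_width: 15.3
grasp_force: 0.0
position: [469.1, 105.8, 39.9]
ee_rot: [0.983, -0.182, -0.0, 0.0]
contact_force: [-0.2, 0.2, 0.4]
gripper_width: 15.3
grasp_force: 0.0
```

The fingers close over nothing. In the wrist pictures the tips show at rows 240–253, which fits tips about 20 mm shorter than stated, so they are probably shutting just above the knob. I'll open slightly and creep down while watching the force.

```bash
python3 jog.py '0 0 0 0 0 0;0 0 0 0 0 0;0 0 0 0 0 0' 40|sed -n 2,5p; python3 jog.py '0 0 1 0 0 0;0 0 2 0 0 0;0 0 2 0 0 0' |sed -n 2,4p; python3 jog.py '0 0 1 0 0 0;0 0 2 0 0 0;0 0 3 0 0 0;0 0 3 0 0 0'|sed -n 2,4p
```

```text
position: [469.1, 105.8, 39.9]
ee_rot: [0.983, -0.182, -0.0, 0.0]
contact_force: [-0.2, -1.0, -0.5]
gripper_width: 39.6
position: [469.0, 105.7, 37.7]
ee_rot: [0.983, -0.182, -0.0, 0.0]
contact_force: [-0.4, 0.9, 0.0]
position: [469.0, 105.7, 34.7]
ee_rot: [0.983, -0.182, -0.0, 0.0]
contact_force: [-0.0, 0.2, 0.8]
```

```bash
python3 - <<'E'
from h import *
im=arm.get_image('wrist');cv2.imwrite('pics/w11.png',im);s=arm.read_state();P=s['position'];print(P,s['contact_force'],s['gripper_width'],proj('wrist',[[470,106,44.8],[470,106,20.8]]).tolist())
g=cv2.cvtColor(im,cv2.COLOR_BGR2HSV)
for r in range(215,300,8): print(r,g[r,200:356:6,2])
E
```

```text
[469.06711582 105.74423142  34.81847972] [ 0.72376727 -0.41173313 -0.19037762] 39.71354913300066 [[276.4, 256.8], [276.4, 240.1]]
215 [185 185 187 144 147 144 247 247 247 247 247 247 247 247 247 247 247 247
 247 247 186 183 181 175 133 132]
223 [180 179 136 138 137 241 247 247 247 247 247 247 247 247 247 247 247 247
 247 247 247 175 180 179 177 179]
231 [132 128 126 125 124 247 243 244 243 243 239 188 187 201 218 243 247 247
 247 247 247 188 187 176 164 158]
239 [116 115 115 121 126 238 240 241 243 244 195 203 247 247 241 197 247 247
 247 247 247 173 176 183 184 178]
247 [114 122 127 133 149 150  91 238 240 213 240 241 242 244 244 244 172 247
 247 246 124 164 186 182 176 171]
255 [136 134  72 136 145  84  87 236 237 233 237 240 241 241 242 243 244 247
 247 243 104 163 161  93 130 200]
263 [127  69  69 144 144  78  83 232 232 238 233 233 238 240 241 241 242 247
 247 239  99  98 159 132  85 135]
271 [ 62  65 141 142  72  79  79 232 232 232 241 239 235 234 237 240 247 247
 247 109  96  92 148 149  81  78]
279 [ 58  60  65 220  85  71  75 180 237 247 247 247 240 232 247 247 247 235
 166 127  90  87 225  82  77  74]
287 [ 56  60  60  65  83  64 110 168 176 184 141 145 149 153 159 153 148 148
 152 160  85  84  79  76  75  70]
295 [ 55  58  58  59  79  62 161 135 136 146 154 149 150 144 143 146 153 156
 155 150  79  82  73  71  67  66]
```

```bash
python3 jog.py '0 0 2 0 0 0;0 0 4 0 0 0;0 0 6 0 0 0;0 0 6 0 0 0'|sed -n 1,4p; python3 jog.py '0 0 0 0 0 0;0 0 0 0 0 0;0 0 0 0 0 0' 18 |sed -n 1,7p
```

```text
clock: 25.0
position: [468.9, 105.6, 28.6]
ee_rot: [0.983, -0.182, -0.0, 0.0]
contact_force: [-0.0, 0.4, -1.1]
clock: 25.3
position: [469.2, 105.8, 29.2]
ee_rot: [0.983, -0.182, 0.0, -0.0]
contact_force: [-0.6, 0.5, 2.5]
gripper_width: 21.4
grasp_force: 58.6
```

It grips at TCP z 29 (58 N), which confirms the tips are shorter than stated. I'll go a few millimetres deeper for a secure hold.

```bash
python3 jog.py '0 0 0 0 0 0;0 0 0 0 0 0;0 0 2 0 0 0;0 0 4 0 0 0;0 0 5 0 0 0;0 0 6 0 0 0;0 0 7 0 0 0;0 0 7 0 0 0' 38|sed -n 1,5p; python3 jog.py '0 0 0 0 0 0;0 0 0 0 0 0;0 0 0 0 0 0;0 0 0 0 0 0' 0 |sed -n 1,7p
```

```text
clock: 26.1
position: [469.0, 105.7, 21.7]
ee_rot: [0.983, -0.182, -0.0, 0.0]
contact_force: [-0.7, -0.4, -0.0]
gripper_width: 37.9
clock: 26.5
position: [469.2, 105.8, 22.2]
ee_rot: [0.983, -0.182, 0.0, -0.0]
contact_force: [-0.9, 0.0, 4.1]
gripper_width: 22.0
grasp_force: 58.6
```

```bash
python3 jog.py '0 0 -5 0 0 0;0 0 -15 0 0 0;0 0 -40 0 0 0;0 0 -70 0 0 0;0 0 -100 0 0 0;0 0 -130 0 0 0;0 0 -160 0 0 0;0 0 -163 0 0 0;0 0 -163 0 0 0'|sed -n 1,6p; python3 - <<'E'
from h import *
def fit(f,n,p,w,zs,cond,c=None):
    g=cv2.cvtColor(cv2.imread(f),cv2.COLOR_BGR2GRAY);x,y=p;sub=cv2.resize(g[y-w:y+w,x-w:x+w],None,fx=4,fy=4,interpolation=cv2.INTER_CUBIC)
    for t in range(60,200,15):
        for cc in cv2.findContours((sub<t).astype(np.uint8),cv2.RETR_LIST,1)[0]:
            if len(cc)>20:
                e=cv2.fitEllipse(cv2.convexHull(cc));a=np.array(e[1])/4;q=np.array(e[0])/4+[x-w-.375,y-w-.375]
                if cond(a): print(n,t,q.round(1),a.round(1),onz(n,q,zs).round(1)[:2])
fit("pics/scene0.png","scene",(264,172),16,118,lambda a:9<a[0] and a[1]<30)
fit("pics/top0.png","top",(232,176),16,118,lambda a:10<a[0] and a[1]<25)
E
```

```text
clock: 27.4
position: [469.2, 105.9, 186.1]
ee_rot: [0.983, -0.183, 0.001, -0.001]
contact_force: [-0.5, -0.1, -0.6]
gripper_width: 22.2
grasp_force: 58.8
scene 135 [263.6 177.1] [13.5 20.1] [593.4 225.9]
scene 150 [262.5 177.9] [12.4 20.5] [590.  225.8]
scene 165 [262.1 169.7] [18.3 24.1] [607.5 246. ]
scene 180 [264.2 171.7] [ 9.9 16.1] [606.3 238.1]
scene 180 [262.3 169.8] [17.3 23.2] [607.5 245.6]
scene 195 [261.7 169.6] [15.8 19.8] [607.2 246.9]Traceback (most recent call last):
  File "<stdin>", line 9, in <module>
  File "<stdin>", line 7, in fit
cv2.error: OpenCV(4.12.0) /io/opencv/modules/imgproc/src/shapedescr.cpp:361: error: (-201:Incorrect size of input array) There should be at least 5 points to fit the ellipse in function 'fitEllipseNoDirect'
```

```bash
python3 -c "
from h import *
print(tool([516,273,186]))"
```

```text
[ -16.3 -172.7    0.4]
```

```bash
python3 jog.py '-3 -25 0 0 0 0;-6 -60 0 0 0 0;-10 -100 0 0 0 0;-13 -140 0 0 0 0;-15 -165 0 0 0 0;-16 -173 0 0 0 0;-16 -173 0 0 0 0;-16 -173 0 0 0 0;-16 -173 0 0 0 0'|sed -n 1,6p; cat > jar.py <<'E'
from h import *
import sys
c=cal("wrist");s=arm.read_state();im=arm.get_image("wrist");cv2.imwrite(f"pics/jar{sys.argv[1]}.png",im)
P=proj("wrist",[609,238,118])[0];print(s["position"],"pred",P)
g=cv2.cvtColor(im,cv2.COLOR_BGR2GRAY);x,y=P.round().astype(int);w=48;y0=max(y-w,0);x0=x-w;sub=g[y0:y+w,x0:x+w]
for t in range(60,225,15):
    for cc in cv2.findContours((sub<t).astype(np.uint8),cv2.RETR_LIST,1)[0]:
        hu=cv2.convexHull(cc)
        if len(hu)>8:
            e=cv2.fitEllipse(hu);a=np.array(e[1]);q=np.array(e[0])+[x0,y0]
            if 35<a[0] and a[1]<70 and a[0]/a[1]>.8: print(t,q.round(1),a.round(1),onz("wrist",q,118,c).round(1)[:2])
gb=cv2.GaussianBlur(sub,(5,5),0)
H=cv2.HoughCircles(gb,cv2.HOUGH_GRADIENT,1,5,param1=80,param2=12,minRadius=20,maxRadius=34)
if H is not None:
    for h in H[0][:6]: q=h[:2]+[x0,y0];print("H",q,h[2],onz("wrist",q,118,c).round(1)[:2])
E
python3 jar.py 1
```

```text
clock: 28.3
position: [515.7, 271.7, 184.7]
ee_rot: [0.983, -0.183, -0.0, 0.0]
contact_force: [0.2, -0.3, 0.2]
gripper_width: 22.4
grasp_force: 58.9
[515.73507913 271.71732706 184.7104143 ] pred [274.2  78.3]
135 [268.4  91.4] [47.8 56.6] [602.3 244.7]
150 [269.3  82.9] [61.8 66.4] [607.2 242.1]
150 [272.6  74.2] [43.  48.3] [611.6 238. ]
165 [268.9  86.3] [59.4 61.5] [605.3 243.2]
165 [272.5  76.5] [45.5 52.6] [610.3 238.6]
180 [271.6  77.1] [48.1 53.5] [610.1 239.3]
195 [270.1  79.6] [52.4 57.4] [609.  240.8]
210 [270.2  78.8] [52.6 55.8] [609.5 240.6]
H [269.5  77.5] 33.4 [610.4 240.7]
H [267.5  84.5] 33.4 [606.7 243.6]
H [270.5  90.5] 25.7 [602.4 243.1]
H [266.5  73.5] 33.4 [613.5 241.7]
H [261.5  89.5] 33.4 [605.2 248.7]
H [264.5  79.5] 32.3 [610.5 244.4]
```

```bash
python3 - <<'E'
from h import *
im=cv2.imread("pics/jar1.png");h=cv2.cvtColor(im,cv2.COLOR_BGR2HSV)
s=arm.read_state();T=Ro.from_quat(s["ee_rot"])
for x in(30,28,0,-30):print(x,proj("wrist",s["position"]+T.apply([x,0,1.2])))
print("bottom far",proj("wrist",s["position"]+T.apply([30,0,22])),"side",proj("wrist",[s["position"]+T.apply([0,y,1.2]) for y in(-30,30)]).tolist())
print("rows170-229",h[170:230:2,277,2]);print(h[170:230:2,277,1])
m=cv2.inRange(h,(12,40,190),(32,255,255));m[:165]=0;m[:,:200]=0;m[:,350:]=0
cc=max(cv2.findContours(m,0,1)[0],key=cv2.contourArea);print(cv2.boundingRect(cc))
for r in (215,225,235,240): 
    v=np.flatnonzero(m[r]);print(r,v.min(),v.max()) if len(v) else 0
print(tool([610,238.5,186]))
E
```

```text
30 [[277.4 197.3]]
28 [[277.4 200.9]]
0 [[277.4 249.7]]
-30 [[277.4 297.3]]
bottom far [[277.3 189.6]] side [[223.7, 249.7], [331.1, 249.6]]
rows170-229 [153 143 131 133 154 155 157 153 156 154 156 156 163 174 161 246 247 247
 247 247 247 247 247 247 247 247 247 247 247 247]
[127 128 128 119 136 137 133 137 134 132 132 106 100  97  98  61  52  49
  45  41  40  36  37  41  46  49  52  51  49  55]
(224, 199, 106, 58)
215 238 316
225 230 322
235 225 327
240 225 328
[99.8 -2.8 -1.1]
```

```bash
python3 jog.py '15 0 0 0 0 0;40 -1 0 0 0 0;70 -2 0 0 0 0;92 -3 0 0 0 0;100 -3 0 0 0 0;100 -3 0 0 0 0;100 -3 0 0 0 0;100 -3 0 0 0 0;100 -3 0 0 0 0'|sed -n 1,6p; python3 -c "
from h import *
print(tool([610.5,238.2,144]))"
```

```text
clock: 29.25
position: [610.0, 240.4, 185.3]
ee_rot: [0.983, -0.182, 0.0, -0.0]
contact_force: [-0.7, 0.2, -0.2]
gripper_width: 21.8
grasp_force: 58.9
[ 1.2  1.8 41.3]
```

```bash
python3 jog.py '1 2 10 0 0 0;1 2 22 0 0 0;1 2 32 0 0 0;1 2 38 0 0 0;1 2 40 0 0 0;1 2 40 0 0 0;1 2 40 0 0 0;1 2 40 0 0 0'|sed -n 1,6p; python3 -c "
from h import *
print(tool([610.5,238.2,140]))"; python3 jog.py '0 0 2 0 0 0;0 0 4 0 0 0;0 0 6 0 0 0;0 0 8 0 0 0;0 0 8 0 0 0' | sed -n 1,6p
```

```text
clock: 30.05
position: [611.2, 237.9, 145.5]
ee_rot: [0.983, -0.182, 0.0, -0.0]
contact_force: [-0.2, 0.2, -0.9]
gripper_width: 22.0
grasp_force: 58.9
[-0.8 -0.   5.5]
clock: 30.55
position: [610.8, 238.3, 136.9]
ee_rot: [0.983, -0.182, -0.0, -0.0]
contact_force: [-2.7, 1.2, 0.6]
gripper_width: 22.1
grasp_force: 58.8
```

The skirt is round the neck with only light side contact. Continuing slowly with a small correction along the side force.

```bash
python3 jog.py '-1 0 1 0 0 0;-1 0 2 0 0 0;-1 0 3 0 0 0;-1 0 3 0 0 0' | sed -n 1,4p; python3 jog.py '0 0 1 0 0 0;0 0 2 0 0 0;0 0 2 0 0 0' | sed -n 1,4p
```

```text
clock: 30.95
position: [610.0, 238.3, 133.7]
ee_rot: [0.983, -0.182, 0.0, -0.0]
contact_force: [1.2, 2.2, 0.5]
clock: 31.25
position: [610.5, 238.3, 132.8]
ee_rot: [0.983, -0.182, 0.001, -0.0]
contact_force: [-1.4, 1.8, 3.5]
```

```bash
for d in 1 2 3; do :; done; python3 jog.py '0 0 1 0 0 0;0 0 2 0 0 0;0 0 2 0 0 0' | sed -n 1,4p; python3 jog.py '0 0 1 0 0 0;0 0 2 0 0 0;0 0 2 0 0 0' | sed -n 1,4p; python3 jog.py '0 0 1 0 0 0;0 0 2 0 0 0;0 0 2 0 0 0' | sed -n 1,5p
```

```text
clock: 31.55
position: [611.2, 238.4, 132.1]
ee_rot: [0.983, -0.182, 0.002, -0.001]
contact_force: [-0.4, 1.0, 7.6]
clock: 31.85
position: [610.7, 238.7, 129.7]
ee_rot: [0.983, -0.182, 0.001, -0.001]
contact_force: [-1.6, 3.3, 4.9]
clock: 32.15
position: [609.3, 238.4, 124.6]
ee_rot: [0.983, -0.182, -0.001, 0.0]
contact_force: [-0.1, 4.4, -0.4]
gripper_width: 21.8
```

Clicked: the force peaked at about 8 N and dropped, and the cap has come down nearly home. Now bearing down.

```bash
python3 jog.py '0 0 1 0 0 0;0 0 2 0 0 0;0 0 2 0 0 0' | sed -n 1,4p; python3 jog.py '0 0 1 0 0 0;0 0 2 0 0 0;0 0 2 0 0 0' | sed -n 1,4p
```

```text
clock: 32.45
position: [609.3, 238.4, 124.5]
ee_rot: [0.983, -0.182, -0.0, 0.0]
contact_force: [-4.1, 4.3, 4.7]
clock: 32.75
position: [609.3, 238.4, 124.4]
ee_rot: [0.983, -0.182, 0.0, 0.0]
contact_force: [-6.9, 3.9, 11.0]
```

```bash
python3 jog.py '-1 0 1 0 0 0;-2 0 2 0 0 0;-2 0 3 0 0 0;-2 0 3 0 0 0;-2 0 3 0 0 0' | sed -n 1,7p; python3 jog.py '0 0 0 0 0 0;0 0 0 0 0 0;0 0 0 0 0 0;0 0 0 0 0 0;0 0 0 0 0 0' | sed -n 1,7p
```

```text
clock: 33.25
position: [609.3, 238.5, 124.3]
ee_rot: [0.983, -0.181, 0.002, -0.0]
contact_force: [-6.5, 0.7, 19.0]
gripper_width: 22.2
grasp_force: 61.1
clock: 33.75
position: [609.3, 238.5, 124.3]
ee_rot: [0.983, -0.182, 0.002, -0.0]
contact_force: [-7.1, 0.5, 18.8]
gripper_width: 21.8
grasp_force: 61.1
```

```bash
python3 jog.py '0 0 1 0 0 0;0 0 2 0 0 0;0 0 2 0 0 0;0 0 2 0 0 0;0 0 2 0 0 0' | sed -n 1,7p; python3 - <<'E'
from h import *
b=arm.get_image("scene");a=cv2.imread("pics/scene0.png")
for n,(x,y,w) in dict(tin=(204,199,12),soap=(191,235,16),holder=(314,328,16),closed=(338,240,18),brush=(317,300,12)).items():
    print(n,np.abs(a[y-w:y+w,x-w:x+w].astype(int)-b[y-w:y+w,x-w:x+w]).mean().round(1))
s=arm.read_state();print(s["contact_force"],s["position"],s["grasp_force"])
E
```

```text
clock: 34.25
position: [609.4, 238.5, 124.2]
ee_rot: [0.983, -0.181, 0.003, -0.0]
contact_force: [-9.7, 0.7, 25.4]
gripper_width: 22.1
grasp_force: 61.8
tin 4.2
soap 4.3
holder 5.3
closed 4.3
brush 4.6
[-9.75218864  0.3760575  25.99337143] [609.36388643 238.51187805 124.25445897] 61.79421901702881
```

All bystanders are unchanged, the brush is hanging in its holder, and the cap is home under about 25 N.

```bash
python3 -c "
from bench import arm
print(arm.job_done())"
```

```text
the job is handed in; nothing more can be done
None
```

I brushed the open jar twice, hung the brush back in its holder and let go, then pressed the cap on until it clicked home; I handed in at about 34 s, still gripping the knob and bearing down with about 25 N (the first grasp at the cap missed, but the cap did not move).

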